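# Release two metal balls by rocking-lever gates

### The arm

A 6-joint arm with a two-finger parallel gripper is mounted at the origin on the work surface. World frame = base frame: x ahead of the robot, y to its left, z up, the work surface at z = 0. Lengths are in m, angles in rad, forces in N, time in s.
With the tool pointing down it reaches from about 0.225 to 0.875 m from the base axis. Payload 3.4 kg.
Tool frame: the origin (TCP) lies on the mounting face of the last link; the fingertips stand 173 mm ahead of it and the grasp point (between the pads) lies 155 mm ahead of it; x points along the fingers, y is the direction in which the jaws open and shut, and the axes are right-handed (so a half turn about x gives the same grasp; the last joint's range is limited). The gripper opens to 85 mm and grips with 20 to 120 N. Pads are 22 mm wide; open, the fingers measure 114 mm over their backs; the gripper's body (76 mm by 85 mm) begins 54 mm behind the grasp point. The pads swing forward as they close: fully open they stand 13 mm farther back than shut.
Start: joints at [-1.437, 0.276, 1.505, -0, 1.361, -0.121], TCP at [0.145, -0.556, 0.405] pointing down, gripper open.
Joint ranges: [-2.89, 2.89], [-0.75, 2.08], [0.22, 2.7], [-1.18, 4.32], [0.11, 2.71], [-2.7, 2.7]. Speed limits (rad/s): [2.57, 2.57, 3.14, 3.14, 3.14, 3.14].

### API

Orientations are given as a unit quaternion [w, x, y, z].
In Python, from rig import manip gives the robot as it stands.
- The arm moves only by the tool arm_command, never from a script. Its argument "targets" is a list of rows, each an object with "dp": the shift along the tool's x, y, z in m, a list of three; "turn": the turn, a rotation vector about the tool's x, y, z in degrees, a list of three; "grip": the opening, from -1 (shut) to 1 (fully open). In form: [{"dp": [tx, ty, tz], "turn": [wx, wy, wz], "grip": grip}, ...]. A call has 1 to 8 rows; each row shifts and turns the commanded pose from where the row before left it, along the tool's axes as they then stand; what a row does not reach is not made up. A row lasts 1/10 s, in which the tool goes at most 50 mm and 8.59 degrees, less where a joint would pass 70% of its speed; a pose out of reach is approached as far as the arm can. A call with a gripper value outside its range is refused whole. The fingers move at their own pace and stop on an object; "grip_force" is the grip in N (left out, the last holds). Time passes only in rows, so rows that do not move let the fingers close. It gives the time, the measured TCP pose, the force and the opening at its end, in the units of the state.
- manip.get_state(): the state, without advancing time (a new reading comes with each control period).
- manip.get_image(name): name is "scene" or "top"; returns the picture (400x640x3 uint8, red, green, blue); there is no depth.
- manip.calibration(name): a dict with "fx", "fy", "cx", "cy" (pixels), "R" (3x3) and "t" (3): a world point X has camera coordinates R X + t. Camera axes: x right, y down, z forward; pixel columns grow to the right and rows downward; lengths in m; the calibration is good to about 2 mm. A picture is of the moment at which its call begins. calibration takes no time and is no camera call.
- manip.sign_off(): hands the job in, once; it reports no verdict.
The state is a dict: "clock": time; "qpos": joint angles; "qd": joint speeds; "effort": joint torques, N m; "position": TCP position; "ee_rot": TCP orientation; "contact_force": force on the tool from outside, world axes, zero at the start; "moment": the same for the moment, N m; "width": finger opening in m.
Only numpy, scipy, OpenCV 4.12 (cv2) and the standard library are available. Lean on these libraries where they do the work, as an engineer would, in place of code of your own. Each camera call takes 0.05 s, during which the arm holds its last target.

### The job

Press down the red pad of the dispenser that holds the brass ball until its gate lifts and the ball rolls into the catch pocket, and let the pad come back up so that the gate is shut again; then do the same for the black iron ball. Leave the bright steel ball waiting behind its gate, touch no ball and no gate, and do not disturb the tools and the jar on the bench.

Things in the scene. Friction and masses are not known exactly. Their poses are not given: they have to be found in the camera images.
- dispenser_brass: Fixed dispenser of the brass ball (all three alike): blue base 290 x 74 x 8 mm (x -160 to 130, y -24 to 50), grey lane 32 wide inside, walls 48 high. Origin on the bench under the lane's centre line, z up, x the way the ball rolls: ball waits at x 32, green gate at x 50, catch pocket x 65 to 125, floor 18 lower. Lever beside the lane at y 30, pivot at x -45, z 62; red pad at its x -140 end.
- pad_brass (a point): Centre of the top face of the red press pad (44 x 44 x 6 mm) of the brass-ball dispenser, at x -140, y 30, z 68 mm in the dispenser's frame at rest, 95 mm from the pivot. At the end stop it is 35 mm lower (33 mm above the bench) and tilted 0.38 rad. At rest nothing on the dispenser stands higher than 70 mm.
- lever_brass (a joint): Angle of the rocking lever of the brass-ball dispenser, rad: 0 at rest (gate down, shut), 0.38 at the end stop (pad fully down, gate fully raised). The ball can pass from about 0.28. A spring brings it back to 0 when let go; pressing the pad takes about 2 N at first and about 4.5 N fully down.
- gate_brass (a point): Green gate of the brass-ball dispenser on the far end of the lever: a cross bar 46 mm long and a 26 x 26 mm blade, 4 mm thick, hanging in the lane in front of the ball. This point is the blade's centre (x 50, y 0, z 45 mm in the dispenser's frame at rest). Gate and the beam between pivot and gate are not to be touched.
- ball_brass_center (a point): Centre of the loose polished brass-yellow ball, 28 mm in diameter, about 0.09 kg; at the start it waits behind the gate of its dispenser, open to view from above, centre about 48 mm above the bench.
- pocket_brass (a point): Point in the catch pocket (cork-brown floor) of the brass-ball dispenser at about which the centre of its ball comes to rest (x = +109, z = 28 mm in the dispenser's frame).
- dispenser_iron: Fixed dispenser of the iron ball (all three alike): blue base 290 x 74 x 8 mm (x -160 to 130, y -24 to 50), grey lane 32 wide inside, walls 48 high. Origin on the bench under the lane's centre line, z up, x the way the ball rolls: ball waits at x 32, green gate at x 50, catch pocket x 65 to 125, floor 18 lower. Lever beside the lane at y 30, pivot at x -45, z 62; red pad at its x -140 end.
- pad_iron (a point): Centre of the top face of the red press pad (44 x 44 x 6 mm) of the iron-ball dispenser, at x -140, y 30, z 68 mm in the dispenser's frame at rest, 95 mm from the pivot. At the end stop it is 35 mm lower (33 mm above the bench) and tilted 0.38 rad. At rest nothing on the dispenser stands higher than 70 mm.
- lever_iron (a joint): Angle of the rocking lever of the iron-ball dispenser, rad: 0 at rest (gate down, shut), 0.38 at the end stop (pad fully down, gate fully raised). The ball can pass from about 0.28. A spring brings it back to 0 when let go; pressing the pad takes about 2 N at first and about 4.5 N fully down.
- gate_iron (a point): Green gate of the iron-ball dispenser on the far end of the lever: a cross bar 46 mm long and a 26 x 26 mm blade, 4 mm thick, hanging in the lane in front of the ball. This point is the blade's centre (x 50, y 0, z 45 mm in the dispenser's frame at rest). Gate and the beam between pivot and gate are not to be touched.
- ball_iron_center (a point): Centre of the loose black iron ball, 28 mm in diameter, about 0.09 kg; at the start it waits behind the gate of its dispenser, open to view from above, centre about 48 mm above the bench.
- pocket_iron (a point): Point in the catch pocket (cork-brown floor) of the iron-ball dispenser at about which the centre of its ball comes to rest (x = +109, z = 28 mm in the dispenser's frame).
- dispenser_steel: Fixed dispenser of the steel ball (all three alike): blue base 290 x 74 x 8 mm (x -160 to 130, y -24 to 50), grey lane 32 wide inside, walls 48 high. Origin on the bench under the lane's centre line, z up, x the way the ball rolls: ball waits at x 32, green gate at x 50, catch pocket x 65 to 125, floor 18 lower. Lever beside the lane at y 30, pivot at x -45, z 62; red pad at its x -140 end.
- pad_steel (a point): Centre of the top face of the red press pad (44 x 44 x 6 mm) of the steel-ball dispenser, at x -140, y 30, z 68 mm in the dispenser's frame at rest, 95 mm from the pivot. At the end stop it is 35 mm lower (33 mm above the bench) and tilted 0.38 rad. At rest nothing on the dispenser stands higher than 70 mm.
- lever_steel (a joint): Angle of the rocking lever of the steel-ball dispenser, rad: 0 at rest (gate down, shut), 0.38 at the end stop (pad fully down, gate fully raised). The ball can pass from about 0.28. A spring brings it back to 0 when let go; pressing the pad takes about 2 N at first and about 4.5 N fully down.
- gate_steel (a point): Green gate of the steel-ball dispenser on the far end of the lever: a cross bar 46 mm long and a 26 x 26 mm blade, 4 mm thick, hanging in the lane in front of the ball. This point is the blade's centre (x 50, y 0, z 45 mm in the dispenser's frame at rest). Gate and the beam between pivot and gate are not to be touched.
- ball_steel_center (a point): Centre of the loose bright silver steel ball, 28 mm in diameter, about 0.09 kg; at the start it waits behind the gate of its dispenser, open to view from above, centre about 48 mm above the bench.
- pocket_steel (a point): Point in the catch pocket (cork-brown floor) of the steel-ball dispenser at about which the centre of its ball comes to rest (x = +109, z = 28 mm in the dispenser's frame).
- hammer: Hammer lying on the bench, 240 mm long, wooden handle; bystander. Origin under its middle, x towards the head.
- wire_brush: Hand brush lying on the bench, 200 mm long; bystander. Origin under its middle, x towards the bristles.
- jar: Amber glass jar with steel cap, 48 mm in diameter, 65 mm high, standing; bystander. Origin at the centre of its underside.
- punch: Steel doming punch standing upright, foot 28 mm in diameter, 60 mm high; bystander. Origin at the centre of its underside.

How it is judged:
On the way, in this order (a step that is already met when the one before it is completed fails the run):
1. the brass ball is in its catch pocket and its gate is shut again (x of ball_brass_center in the frame of dispenser_brass between 0.075 and 0.125 m and y of ball_brass_center in the frame of dispenser_brass between -0.02 and 0.02 m and height (world z) of ball_brass_center below 0.042 m and value of joint lever_brass below 0.05 rad), for 0.2 s.
2. the iron ball is in its catch pocket and its gate is shut again (x of ball_iron_center in the frame of dispenser_iron between 0.075 and 0.125 m and y of ball_iron_center in the frame of dispenser_iron between -0.02 and 0.02 m and height (world z) of ball_iron_center below 0.042 m and value of joint lever_iron below 0.05 rad), for 0.2 s.
At the end, for the whole second after the job is handed in: Brass and iron ball rest (under 0.03 m/s) in their own pockets (centre 75 to 125 mm along the dispenser's x, within 20 mm of its centre line, under 42 mm above the bench); the steel ball waits behind its gate (x 0 to 45 mm); all levers within 0.05 rad of rest (all of step 1 and all of step 2 and value of joint lever_steel below 0.05 rad and linear speed of each of ball_brass, ball_iron, ball_steel below 0.03 m/s and x of ball_steel_center in the frame of dispenser_steel between 0 and 0.045 m); the robot touches nothing.
It fails at once if the robot touches a ball (contact force between any of the fingers, the arm and ball_brass above 0.3 N or contact force between any of the fingers, the arm and ball_iron above 0.3 N or contact force between any of the fingers, the arm and ball_steel above 0.3 N).
It fails at once if the robot touches a gate or the beam that carries it (contact force between any of the fingers, the arm and lever_brass_c3 above 0.5 N or contact force between any of the fingers, the arm and lever_brass_c4 above 0.5 N or contact force between any of the fingers, the arm and lever_brass_c5 above 0.5 N or contact force between any of the fingers, the arm and lever_iron_c3 above 0.5 N or contact force between any of the fingers, the arm and lever_iron_c4 above 0.5 N or contact force between any of the fingers, the arm and lever_iron_c5 above 0.5 N or contact force between any of the fingers, the arm and lever_steel_c3 above 0.5 N or contact force between any of the fingers, the arm and lever_steel_c4 above 0.5 N or contact force between any of the fingers, the arm and lever_steel_c5 above 0.5 N).
It fails at once if a ball is lifted or jumps out of its dispenser (height (world z) of any of ball_brass_center, ball_iron_center, ball_steel_center above 0.085 m).
It fails at once if the gate of the steel ball is opened or the steel ball gets past it (value of joint lever_steel above 0.15 rad or x of ball_steel_center in the frame of dispenser_steel above 0.055 m).
It fails at once if the hammer, the brush, the jar or the punch is disturbed (distance of any of hammer, wire_brush, jar, punch from where it was at the start of the episode above 0.02 m).
It also fails if it takes over 45 s, if anything falls off the work surface, if the arm or the gripper's body presses on something with over 40 N, if the wrist force passes 120 N, or if a joint passes its speed limit or range.

## Working session

There is one attempt and no reset: what is moved stays moved. The work goes in short steps, Python scripts to look and compute and a tool call to move; the robot and the scene stay as the last step left them, time stands still between calls to the robot, and variables do not carry over. Pictures are saved under pics/ and viewed, and the job is handed in when it is done.

Besides the shell and the picture viewer there is one more tool, called as name(argument=value, ...) on one line, values as JSON. arm_command: Moves the arm, as the interface text tells. Its arguments: {"type":"object","properties":{"targets":{"type":"array"},"grip_force":{"type":"number"}},"required":["targets"]}

```bash
mkdir -p pics; python3 - <<'E'
from rig import manip
import cv2
for n in("scene","top"):
    cv2.imwrite(f"pics/{n}0.png",manip.get_image(n)[:,:,::-1])
    c=manip.calibration(n);print(n,c)
print(manip.get_state())
E
```

```text
scene {'fx': 407.56158326049723, 'fy': 407.56158326049723, 'cx': 325.8962032006265, 'cy': 193.90169738973952, 'R': array([[-0.32850175,  0.94433856,  0.01764306],
       [ 0.74653246,  0.27104455, -0.60763816],
       [-0.57859821, -0.18643909, -0.794018  ]]), 't': array([ 0.19187587, -0.34844946,  1.38311597])}
top {'fx': 371.58258501982453, 'fy': 371.58258501982453, 'cx': 329.88518524207547, 'cy': 196.70068134049635, 'R': array([[ 0.00781039, -0.99996874, -0.00123476],
       [-0.99841773, -0.0077295 , -0.05569825],
       [ 0.05568697,  0.00166783, -0.99844688]]), 't': array([0.01388179, 0.54633047, 1.29655786])}
{'clock': 0.1, 'qpos': array([-1.43700497e+00,  2.76533580e-01,  1.50601510e+00,  1.50607414e-05,
        1.36069812e+00, -1.20966970e-01]), 'qd': array([-0.00037382, -0.00091891, -0.00307327,  0.00124001,  0.00117355,
       -0.00024059]), 'effort': array([ 2.16823290e-03, -4.17697549e+01, -2.46403795e+01, -2.18830428e-04,
        5.73555561e-03,  7.05136909e-07]), 'position': array([ 0.14489719, -0.55624892,  0.40392152]), 'ee_rot': array([ 0.08924131,  0.70137933,  0.09041101, -0.70137642]), 'contact_force': array([-0.16279266,  0.42323492, -0.55454835]), 'moment': array([0.01376774, 0.01963054, 0.01634018]), 'width': 0.08552963637968418}
```

View pics/scene0.png

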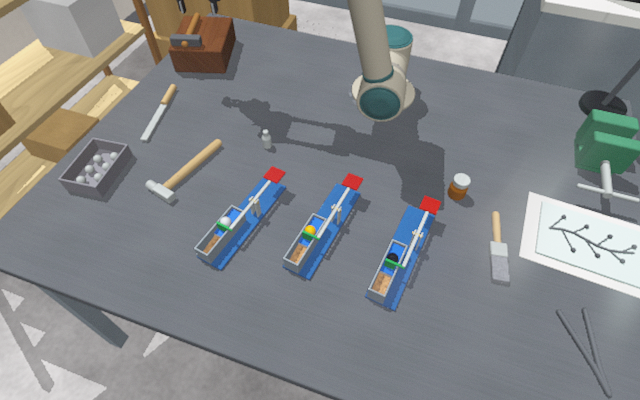

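View pics/top0.png

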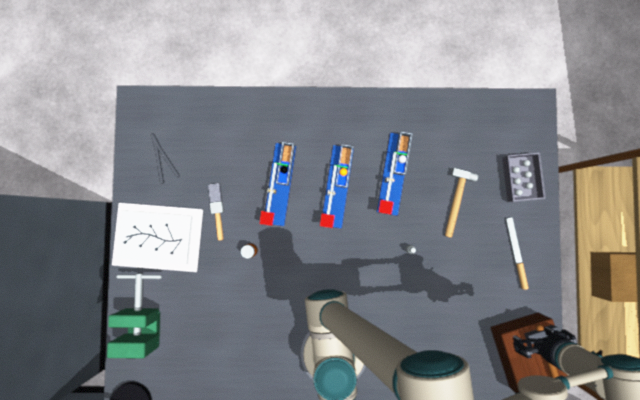

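Top view: the iron pad is at about (266,217), brass at (327,221) and steel at (386,207). The jar is at (248,251), left of and nearer than the iron pad, and the punch is at (411,249).

```bash
cat > h.py <<'E'
from rig import manip
import cv2, numpy as np
def ray(c,u,v,z):
    d=c['R'].T@np.array([(u-c['cx'])/c['fx'],(v-c['cy'])/c['fy'],1]); o=-c['R'].T@c['t']
    return o+d*(z-o[2])/d[2]
def blobs(n,lo,hi,z,img=None,amin=15):
    c=manip.calibration(n); img=manip.get_image(n) if img is None else img
    h=cv2.cvtColor(img,cv2.COLOR_RGB2HSV)
    m=cv2.inRange(h,lo,hi)
    k,_,s,ce=cv2.connectedComponentsWithStats(m)
    return [(ce[i].round(1),s[i,4],ray(c,*ce[i],z).round(4)) for i in range(1,k) if s[i,4]>=amin]
E
python3 - <<'E'
from h import *
for n in("scene","top"):
    img=cv2.imread(f"pics/{n}0.png")[:,:,::-1].copy()
    for nm,lo,hi,z in (("red",(0,200,90),(4,255,255),.068),("yel",(18,150,120),(32,255,255),.048),("blue",(100,170,60),(125,255,255),.008),("green",(50,150,60),(75,255,255),.058)):
        print(n,nm); [print('  ',b) for b in blobs(n,lo,hi,z,img)]
E
```

```text
scene red
   (array([430.1, 204.8]), np.int32(153), array([0.4734, 0.2341, 0.068 ]))
scene yel
   (array([310. , 229.4]), np.int32(61), array([ 0.6301, -0.0257,  0.048 ]))
scene blue
   (array([260.2, 186.4]), np.int32(25), array([ 0.5226, -0.2115,  0.008 ]))
   (array([338.2, 196.2]), np.int32(40), array([ 0.4819, -0.0005,  0.008 ]))
   (array([350.1, 195.1]), np.int32(36), array([0.4673, 0.0283, 0.008 ]))
   (array([408.8, 223.6]), np.int32(367), array([0.5037, 0.1978, 0.008 ]))
   (array([233.1, 214.3]), np.int32(83), array([ 0.6309, -0.2386,  0.008 ]))
   (array([327.5, 212.9]), np.int32(23), array([ 0.5433, -0.0098,  0.008 ]))
   (array([427.2, 222.2]), np.int32(49), array([0.4833, 0.2416, 0.008 ]))
   (array([315.9, 222.4]), np.int32(91), array([ 0.5816, -0.0282,  0.008 ]))
   (array([219. , 231.7]), np.int32(38), array([ 0.6903, -0.2474,  0.008 ]))
   (array([304.2, 241.2]), np.int32(53), array([ 0.6436, -0.0366,  0.008 ]))
   (array([396.1, 250. ]), np.int32(133), array([0.5907, 0.1848, 0.008 ]))
   (array([386.9, 269.9]), np.int32(66), array([0.6509, 0.1764, 0.008 ]))
scene 
[... 630 characters left out ...]
.008 ]))
   (array([276.6, 152.5]), np.int32(92), array([0.7034, 0.21  , 0.008 ]))
   (array([333. , 162.6]), np.int32(202), array([0.6685, 0.0081, 0.008 ]))
   (array([400. , 166.8]), np.int32(66), array([ 0.6553, -0.2309,  0.008 ]))
   (array([282.4, 176.6]), np.int32(78), array([0.6168, 0.1878, 0.008 ]))
   (array([341.5, 180. ]), np.int32(63), array([ 0.6063, -0.0228,  0.008 ]))
   (array([396.3, 191.8]), np.int32(313), array([ 0.5659, -0.2175,  0.008 ]))
   (array([279.8, 203.2]), np.int32(522), array([0.5222, 0.1957, 0.008 ]))
   (array([338.6, 205.1]), np.int32(419), array([ 0.5171, -0.0128,  0.008 ]))
   (array([325.3, 203.8]), np.int32(51), array([0.5213, 0.0343, 0.008 ]))
top green
```

```bash
cat >> h.py <<'E'
from scipy.spatial.transform import Rotation as Ro
def to(goal):
    s=manip.get_state(); q=s['ee_rot']; R=Ro.from_quat([q[1],q[2],q[3],q[0]]).as_matrix()
    d=R.T@(np.array(goal)-s['position'])
    print('clock',s['clock'],'pos',s['position'].round(4),'F',s['contact_force'].round(2),'w',round(s['width'],4)); print('R',R.round(3).tolist()); print('dp total',d.round(4))
E
python3 - <<'E'
from h import *
to([.463,.029,.404])
E
```

```text
clock 0.1 pos [ 0.1449 -0.5562  0.4039] F [-0.16  0.42 -0.55] w 0.0855
R [[-0.0, 0.252, -0.968], [0.002, -0.968, -0.252], [-1.0, -0.002, -0.0]]
dp total [ 0.0008 -0.4862 -0.4553]
```

arm_command(targets=[{"dp":[0,-0.03,-0.028],"turn":[0,0,0],"grip":-1},{"dp":[0,-0.03,-0.028],"turn":[0,0,0],"grip":-1},{"dp":[0,-0.03,-0.028],"turn":[0,0,0],"grip":-1},{"dp":[0,-0.03,-0.028],"turn":[0,0,0],"grip":-1},{"dp":[0,-0.03,-0.028],"turn":[0,0,0],"grip":-1},{"dp":[0,-0.03,-0.028],"turn":[0,0,0],"grip":-1},{"dp":[0,-0.03,-0.028],"turn":[0,0,0],"grip":-1},{"dp":[0,-0.03,-0.028],"turn":[0,0,0],"grip":-1}])

```text
clock: 0.9
position: [0.3015, -0.2661, 0.4045]
ee_rot: [-0.09, -0.701, -0.09, 0.701]
contact_force: [1.6, -0.0, -0.2]
width: 0.0002
```

arm_command(targets=[{"dp":[0,-0.03,-0.028],"turn":[0,0,0],"grip":-1},{"dp":[0,-0.03,-0.028],"turn":[0,0,0],"grip":-1},{"dp":[0,-0.03,-0.028],"turn":[0,0,0],"grip":-1},{"dp":[0,-0.03,-0.028],"turn":[0,0,0],"grip":-1},{"dp":[0,-0.03,-0.028],"turn":[0,0,0],"grip":-1},{"dp":[0,-0.03,-0.028],"turn":[0,0,0],"grip":-1},{"dp":[0,-0.03,-0.028],"turn":[0,0,0],"grip":-1},{"dp":[0,0,0],"turn":[0,0,0],"grip":-1}])

```text
clock: 1.7
position: [0.4394, -0.0116, 0.4044]
ee_rot: [0.091, 0.702, 0.093, -0.701]
contact_force: [-0.7, -0.7, -0.3]
width: -0.0001
```

```bash
python3 - <<'E'
from h import *
to([.463,.029,.30])
E
```

```text
clock 1.7 pos [ 0.4394 -0.0116  0.4044] F [-0.74 -0.73 -0.34] w -0.0001
R [[0.001, 0.258, -0.966], [0.002, -0.966, -0.258], [-1.0, -0.002, -0.001]]
dp total [ 0.1045 -0.0329 -0.0331]
```

arm_command(targets=[{"dp":[0.02,-0.017,-0.017],"turn":[0,0,0],"grip":-1},{"dp":[0.03,-0.016,-0.016],"turn":[0,0,0],"grip":-1},{"dp":[0.03,0,0],"turn":[0,0,0],"grip":-1},{"dp":[0.03,0,0],"turn":[0,0,0],"grip":-1},{"dp":[0.015,0,0],"turn":[0,0,0],"grip":-1},{"dp":[0,0,0],"turn":[0,0,0],"grip":-1}])

```text
clock: 2.3
position: [0.4601, 0.0246, 0.2774]
ee_rot: [-0.089, -0.699, -0.09, 0.704]
contact_force: [0.5, -0.5, 0.3]
width: -0.0003
```

```bash
python3 - <<'E'
from h import *
to([.463,.029,.241])
im=manip.get_image("scene");cv2.imwrite("pics/s1.png",cv2.resize(im[130:290,220:480,::-1],None,fx=3,fy=3))
im=manip.get_image("top");cv2.imwrite("pics/t1.png",cv2.resize(im[100:300,220:440,::-1],None,fx=3,fy=3))
E
```

```text
clock 2.3 pos [0.4601 0.0246 0.2774] F [ 0.51 -0.53  0.26] w -0.0003
R [[-0.006, 0.252, -0.968], [0.0, -0.968, -0.252], [-1.0, -0.002, 0.006]]
dp total [ 0.0363 -0.0035 -0.0041]
```

View pics/s1.png

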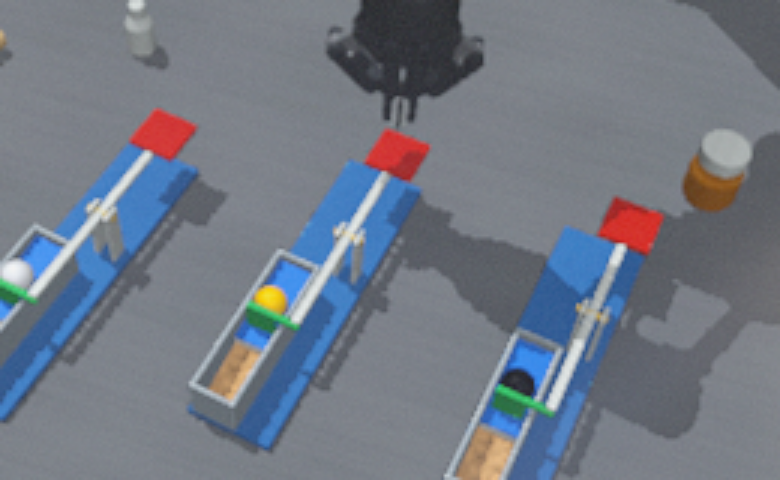

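View pics/t1.png

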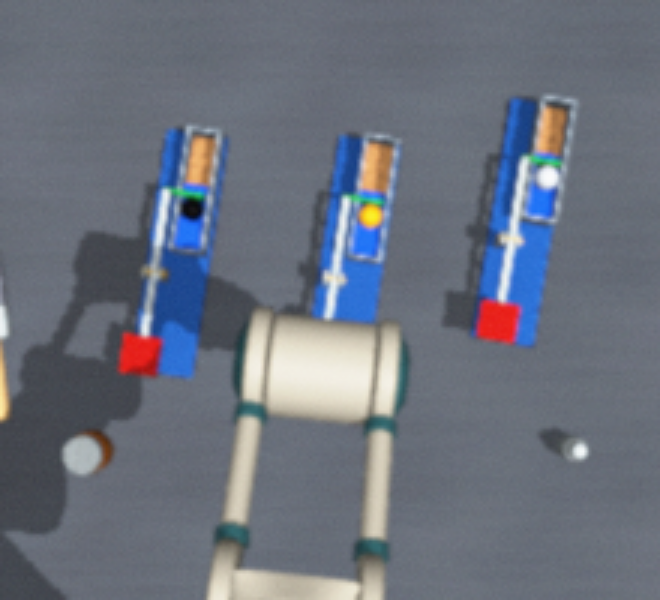

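The fingertips are over the brass pad: scene crop tips at (398,118), pad at (397,155). I'll descend to it now.

arm_command(targets=[{"dp":[0.018,-0.003,-0.004],"turn":[0,0,0],"grip":-1},{"dp":[0.016,0,0],"turn":[0,0,0],"grip":-1},{"dp":[0.008,0,0],"turn":[0,0,0],"grip":-1},{"dp":[0.008,0,0],"turn":[0,0,0],"grip":-1},{"dp":[0,0,0],"turn":[0,0,0],"grip":-1}])

```text
clock: 2.9
position: [0.465, 0.0288, 0.2299]
ee_rot: [0.09, 0.702, 0.09, -0.701]
contact_force: [-1.3, -1.0, 2.4]
width: 0.0001
```

```bash
python3 - <<'E'
from h import *
to([.463,.029,.211])
im=manip.get_image("scene");cv2.imwrite("pics/s2.png",cv2.resize(im[130:290,220:480,::-1],None,fx=3,fy=3))
E
```

```text
clock 2.9 pos [0.465  0.0288 0.2299] F [-1.26 -0.99  2.39] w 0.0001
R [[0.001, 0.252, -0.968], [-0.0, -0.968, -0.252], [-1.0, 0.001, -0.001]]
dp total [ 0.0189 -0.0007  0.0019]
```

View pics/s2.png

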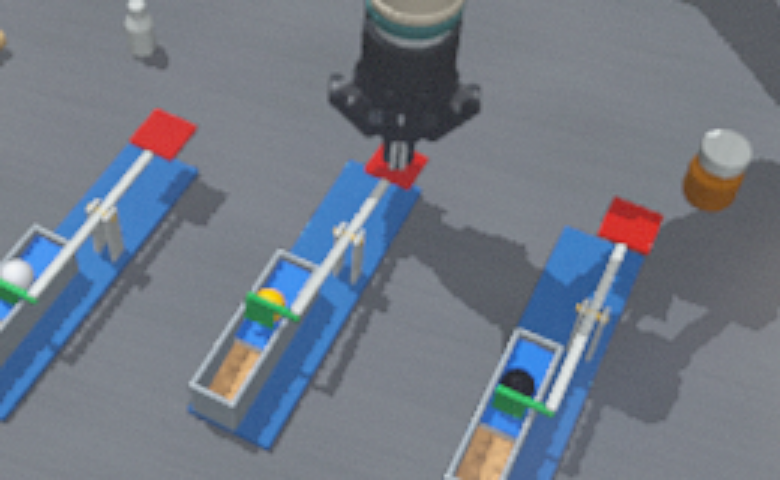

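The fingers sit centred on the brass pad at (398,160). The gate at (265,305) is starting to rise. The contact force is 2.4 N, so I'll press further.

arm_command(targets=[{"dp":[0.008,0,0],"turn":[0,0,0],"grip":-1},{"dp":[0.007,0,0],"turn":[0,0,0],"grip":-1},{"dp":[0.004,0,0],"turn":[0,0,0],"grip":-1},{"dp":[0,0,0],"turn":[0,0,0],"grip":-1},{"dp":[0,0,0],"turn":[0,0,0],"grip":-1},{"dp":[0,0,0],"turn":[0,0,0],"grip":-1},{"dp":[0,0,0],"turn":[0,0,0],"grip":-1}])

```text
clock: 3.65
position: [0.4648, 0.0291, 0.2108]
ee_rot: [0.09, 0.702, 0.09, -0.701]
contact_force: [1.0, -0.7, 4.6]
width: 0.0003
```

```bash
python3 - <<'E'
from h import *
to([.463,.029,.207])
im=manip.get_image("scene");cv2.imwrite("pics/s3.png",cv2.resize(im[130:290,220:480,::-1],None,fx=3,fy=3))
E
```

```text
clock 3.65 pos [0.4648 0.0291 0.2108] F [ 0.95 -0.66  4.57] w 0.0003
R [[0.0, 0.252, -0.968], [-0.0, -0.968, -0.252], [-1.0, 0.0, -0.0]]
dp total [ 0.0038 -0.0004  0.0017]
```

View pics/s3.png

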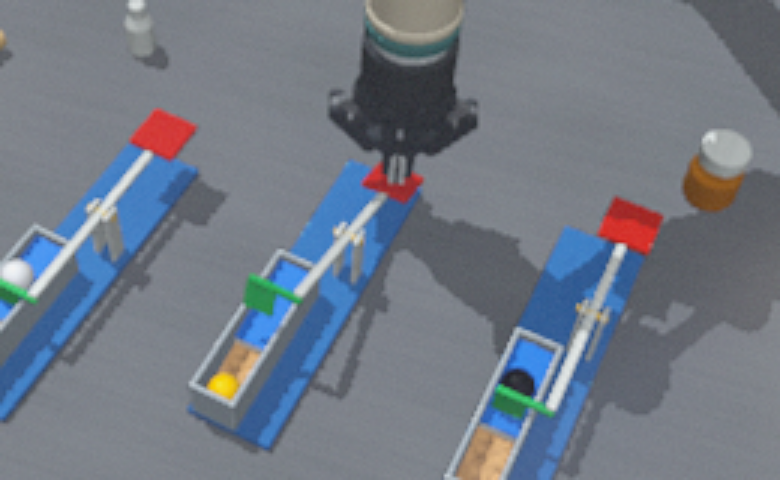

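The brass ball is in its pocket at (222,385). Now I'll release the pad smoothly.

arm_command(targets=[{"dp":[-0.01,0,0],"turn":[0,0,0],"grip":-1},{"dp":[-0.01,0,0],"turn":[0,0,0],"grip":-1},{"dp":[-0.01,0,0],"turn":[0,0,0],"grip":-1},{"dp":[-0.01,0,0],"turn":[0,0,0],"grip":-1},{"dp":[-0.02,0,0],"turn":[0,0,0],"grip":-1},{"dp":[-0.02,0,0],"turn":[0,0,0],"grip":-1},{"dp":[0,0,0],"turn":[0,0,0],"grip":-1},{"dp":[0,0,0],"turn":[0,0,0],"grip":-1}])

```text
clock: 4.5
position: [0.4647, 0.029, 0.2911]
ee_rot: [0.09, 0.702, 0.09, -0.701]
contact_force: [0.4, -1.1, -0.5]
width: -0.0002
```

```bash
python3 - <<'E'
from h import *
to([.4715,.234,.29])
im=manip.get_image("scene");cv2.imwrite("pics/s4.png",cv2.resize(im[130:290,220:480,::-1],None,fx=3,fy=3))
E
```

```text
clock 4.5 pos [0.4647 0.029  0.2911] F [ 0.44 -1.1  -0.54] w -0.0002
R [[0.002, 0.252, -0.968], [-0.0, -0.968, -0.252], [-1.0, 0.001, -0.001]]
dp total [ 0.001  -0.1967 -0.0582]
```

View pics/s4.png

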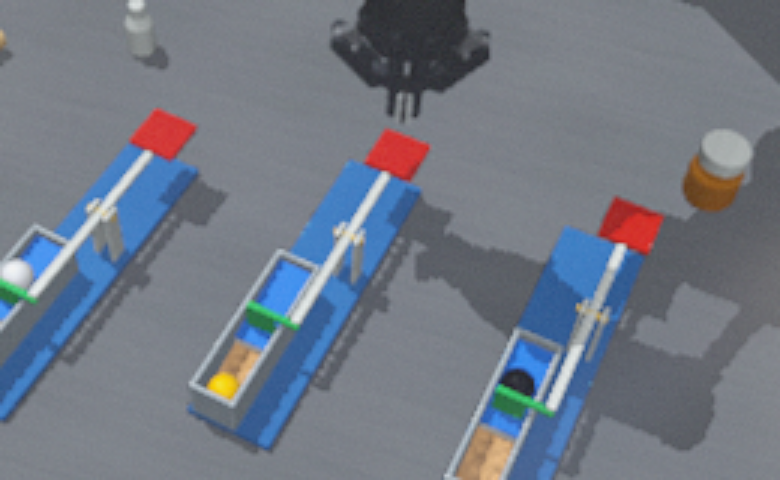

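The brass gate is shut at (270,315) and the ball is in the pocket at (222,385). Next is the iron pad.

arm_command(targets=[{"dp":[0,-0.033,-0.01],"turn":[0,0,0],"grip":-1},{"dp":[0,-0.033,-0.01],"turn":[0,0,0],"grip":-1},{"dp":[0,-0.033,-0.01],"turn":[0,0,0],"grip":-1},{"dp":[0,-0.033,-0.01],"turn":[0,0,0],"grip":-1},{"dp":[0,-0.033,-0.01],"turn":[0,0,0],"grip":-1},{"dp":[0,-0.032,-0.008],"turn":[0,0,0],"grip":-1},{"dp":[0,0,0],"turn":[0,0,0],"grip":-1},{"dp":[0,0,0],"turn":[0,0,0],"grip":-1}])

```text
clock: 5.35
position: [0.4707, 0.2347, 0.2894]
ee_rot: [-0.091, -0.7, -0.09, 0.702]
contact_force: [0.8, -0.3, -0.0]
width: -0.0002
```

```bash
python3 - <<'E'
from h import *
to([.4715,.234,.24])
im=manip.get_image("scene");cv2.imwrite("pics/s5.png",cv2.resize(im[130:290,220:480,::-1],None,fx=3,fy=3))
E
```

```text
clock 5.35 pos [0.4707 0.2347 0.2894] F [ 0.84 -0.25 -0.04] w -0.0002
R [[-0.002, 0.254, -0.967], [-0.001, -0.967, -0.254], [-1.0, 0.001, 0.003]]
dp total [ 0.0494  0.0008 -0.0008]
```

View pics/s5.png

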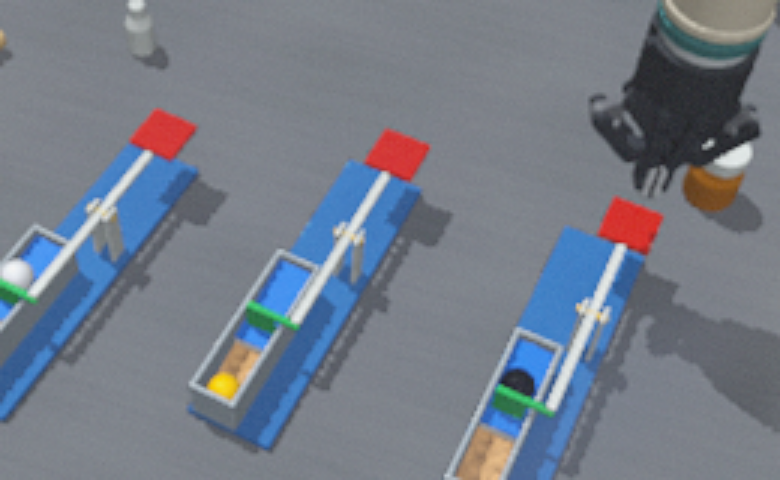

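The fingertips at (653,185) are above the iron pad at (630,225). The jar stays about 100 mm clear of the fingers, so I'll press down.

arm_command(targets=[{"dp":[0.025,0,0],"turn":[0,0,0],"grip":-1},{"dp":[0.016,0,0],"turn":[0,0,0],"grip":-1},{"dp":[0.01,0,0],"turn":[0,0,0],"grip":-1},{"dp":[0.008,0,0],"turn":[0,0,0],"grip":-1},{"dp":[0,0,0],"turn":[0,0,0],"grip":-1}])

```text
clock: 5.9
position: [0.4709, 0.2334, 0.231]
ee_rot: [-0.09, -0.701, -0.089, 0.702]
contact_force: [-2.4, -0.9, 2.2]
width: 0.0
```

```bash
python3 - <<'E'
from h import *
to([.4715,.234,.2105])
im=manip.get_image("scene");cv2.imwrite("pics/s6.png",cv2.resize(im[130:290,220:480,::-1],None,fx=3,fy=3))
E
```

```text
clock 5.9 pos [0.4709 0.2334 0.231 ] F [-2.42 -0.89  2.22] w 0.0
R [[-0.002, 0.251, -0.968], [-0.001, -0.968, -0.251], [-1.0, 0.001, 0.002]]
dp total [ 0.0205 -0.0004 -0.0008]
```

View pics/s6.png

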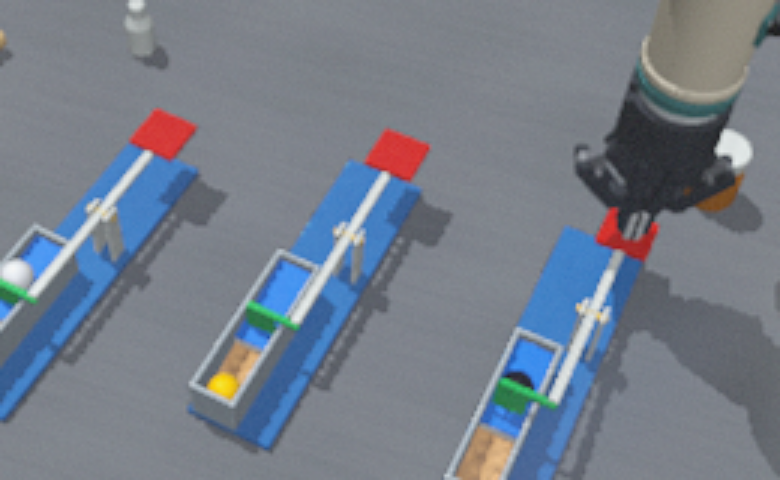

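The fingers are on the iron pad at (635,230) and the gate has begun to lift. I'll keep pressing.

arm_command(targets=[{"dp":[0.008,0,0],"turn":[0,0,0],"grip":-1},{"dp":[0.008,0,0],"turn":[0,0,0],"grip":-1},{"dp":[0.004,0,0],"turn":[0,0,0],"grip":-1},{"dp":[0,0,0],"turn":[0,0,0],"grip":-1},{"dp":[0,0,0],"turn":[0,0,0],"grip":-1},{"dp":[0,0,0],"turn":[0,0,0],"grip":-1},{"dp":[0,0,0],"turn":[0,0,0],"grip":-1}])

```text
clock: 6.65
position: [0.4715, 0.2345, 0.212]
ee_rot: [0.09, 0.702, 0.09, -0.701]
contact_force: [1.1, 0.4, 4.7]
width: 0.0001
```

```bash
python3 - <<'E'
from h import *
to([.4715,.234,.2105])
im=manip.get_image("scene");cv2.imwrite("pics/s7.png",cv2.resize(im[160:320,220:480,::-1],None,fx=3,fy=3))
E
```

```text
clock 6.65 pos [0.4715 0.2345 0.212 ] F [1.06 0.39 4.74] w 0.0001
R [[0.001, 0.252, -0.968], [0.001, -0.968, -0.252], [-1.0, -0.0, -0.001]]
dp total [0.0015 0.0005 0.0001]
```

View pics/s7.png

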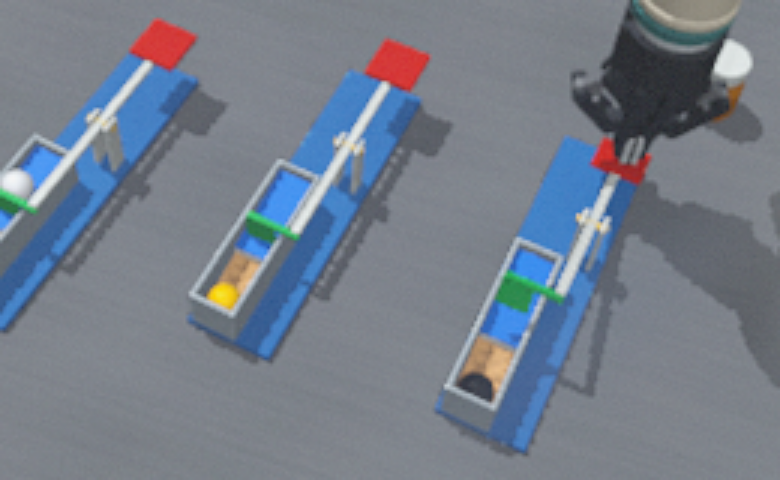

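The iron ball is in its pocket at (478,385). Releasing the pad.

arm_command(targets=[{"dp":[-0.01,0,0],"turn":[0,0,0],"grip":-1},{"dp":[-0.01,0,0],"turn":[0,0,0],"grip":-1},{"dp":[-0.01,0,0],"turn":[0,0,0],"grip":-1},{"dp":[-0.01,0,0],"turn":[0,0,0],"grip":-1},{"dp":[-0.03,0,0],"turn":[0,0,0],"grip":-1},{"dp":[-0.04,0,0],"turn":[0,0,0],"grip":-1},{"dp":[0,0,0],"turn":[0,0,0],"grip":-1},{"dp":[0,0,0],"turn":[0,0,0],"grip":-1}])

```text
clock: 7.5
position: [0.4713, 0.2342, 0.323]
ee_rot: [0.09, 0.702, 0.09, -0.7]
contact_force: [-0.7, -0.5, -0.4]
width: -0.0
```

arm_command(targets=[{"dp":[0,0,0],"turn":[0,0,0],"grip":-1},{"dp":[0,0,0],"turn":[0,0,0],"grip":-1},{"dp":[0,0,0],"turn":[0,0,0],"grip":-1},{"dp":[0,0,0],"turn":[0,0,0],"grip":-1},{"dp":[0,0,0],"turn":[0,0,0],"grip":-1}])

```text
clock: 8.0
position: [0.4711, 0.2343, 0.3212]
ee_rot: [-0.09, -0.701, -0.09, 0.702]
contact_force: [-1.2, 0.5, 0.2]
width: 0.0002
```

```bash
python3 - <<'E'
from h import *
to([.4715,.234,.31])
im=manip.get_image("scene");cv2.imwrite("pics/s8.png",cv2.resize(im[130:320,140:500,::-1],None,fx=2.2,fy=2.2))
E
```

```text
clock 8.0 pos [0.4711 0.2343 0.3212] F [-1.25  0.49  0.24] w 0.0002
R [[-0.001, 0.252, -0.968], [-0.0, -0.968, -0.252], [-1.0, 0.0, 0.001]]
dp total [ 0.0112  0.0004 -0.0003]
```

View pics/s8.png

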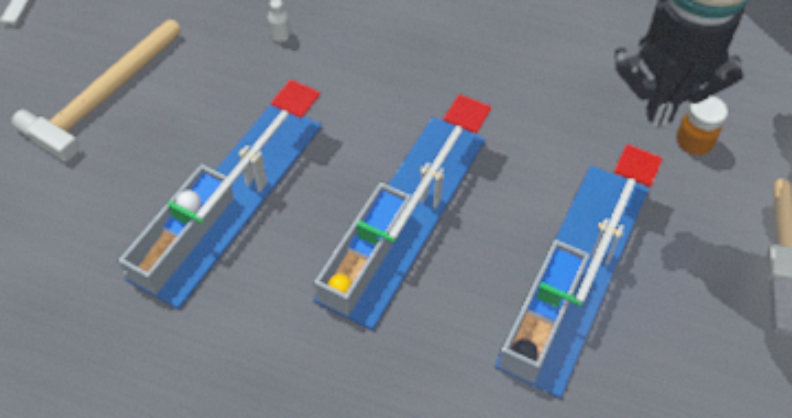

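The picture shows all three gates down, brass at (340,284) and iron at (525,348) in their pockets, and steel at (188,200) still behind its gate. The tools and the jar look unmoved.

```bash
python3 -c "
from rig import manip
print(manip.sign_off())"
```

```text
the job is handed in; nothing more can be done
None
```

I released the brass ball and then the iron ball by pressing each pad with the closed fingertips, at about 4.6 N fully down. I let each pad come back up before moving on, and handed the job in at about 8 s of the 45 s allowed.

The last scene picture showed both balls in their pockets, all three gates down and the steel ball still waiting. The hammer, jar, punch and the visible part of the brush looked unmoved by eye; I did not measure their positions. The arm ended clear of everything, with only noise-level force readings. No check failed or disagreed.

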